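Pull-test a stud with a sprung gauge

TASK

Pull-test the stud on the yellow disc: lower the eye of the blue pull gauge right down over that stud (not the one on the white disc), then pull the gauge's black handle out against its spring until the tube's mouth stands in the middle of the green band on the rod. Never run the rod out to its stop, leave the other things on the bench where they are, and finish while holding the pull there, without letting go, with the eye still down on the stud and the gauge lying level.

Things in the scene. Friction and masses are not known exactly. Their poses are not given: they have to be found in the camera images.
- gauge: Sprung pull gauge (all sizes in mm): blue square tube 110 long, 28 wide, 30 high, black end bands, lying loose and flat; about 0.4 kg in all, 231 long over all. Origin: centre of the tube's underside. +x along the tube toward the eye (a steel ring at x=+105 on a bar 10 wide), z up, y across. The rod with the handle leaves the mouth at x=-55.
- gauge_eye (a point): Centre of the gauge's eye: flat ring, hole 20 mm across, outside 34, 8 thick, axis upright (z). It lies 15 above the tube's underside, so the ring hangs 11 to 19 above the bench when the gauge lies flat. Axes as gauge.
- gauge_mouth (a point): Centre of the tube's open end face, where the rod comes out (x = -55 mm, 15 mm above the underside). Axes as gauge.
- gauge_handle (a point): Grip centre of the black rubber handle on the rod's end: block 20 mm wide (y), 28 high (2 to 30 above the underside), 34 long, its outer end flanged (30 wide, 6 thick) so fingers cannot slip off. With the rod in it is 28 outside the mouth, 16 above the underside, with 12 of free rod between tube and handle. It moves to the gauge's -x when pulled. Axes as gauge.
- gauge_rod (a joint): Extension of the steel rod (12 mm thick), m: 0 = fully in, as at the start; grows as the handle is pulled out; hard stop 0.090. A spring draws it in with 4.5 N at 0 and 13.5 N at 0.060. A green band 16 mm wide, at first hidden in the tube, crosses the mouth from 0.052 to 0.068 (middle 0.060); after 4 mm of bare rod a red band follows.
- stud_yellow: The stud to test: fixed yellow disc 76 mm across and 5 mm thick with a bare upright steel stud 12 mm across in its middle. Origin at the centre of the disc's underside, on the bench; z up. Only the tube's eye and bar fit over the disc; the tube itself then lies on the bench beside it.
- stud_yellow_top (a point): Centre of the top of the stud on the yellow disc, 50 mm above the bench; the last 4 mm taper.
- stud_white: The other stud, not to be used: same shape, fixed, but on a white disc. Origin at the centre of the disc's underside.
- stud_white_top (a point): Centre of the top of the stud on the white disc, 50 mm above the bench.
- pump_bottle: White pump bottle 53 mm across, 212 mm high, at the back; bystander. Origin under its centre.
- cup: Paper cup 72 mm across, 96 mm high, at the back right; bystander. Origin under its centre.
- marker: Green and white paint marker 140 mm long, 19 mm thick, lying at the left; bystander. Origin under its centre.
Mind the look-alikes: they are no part of the job. What is meant by the stud_yellow is not purple, and is the larger of those in its own colour.

How it is judged (in metres and radians):
On the way:
1. the eye is down over the stud on the yellow disc, the rod still in (horizontal distance between gauge_eye and stud_yellow_top below 0.009 m and height (world z) of gauge_eye below 0.033 m and angle between gauge's own z axis and vertical below 0.25 rad and value of joint gauge_rod below 0.03 m), for 0.2 s.
At the end, for the whole second after the job is handed in: Ends holding: eye over the yellow-disc stud (within 9 mm across, eye centre under 33 mm high), gauge level within 0.25 rad, rod still and 52 to 68 mm out (mouth in the green band), over 6 N between gauge and stud, over 4 N between fingers and gauge (horizontal distance between gauge_eye and stud_yellow_top below 0.009 m and height (world z) of gauge_eye below 0.033 m and angle between gauge's own z axis and vertical below 0.25 rad and value of joint gauge_rod between 0.052 and 0.068 m and velocity of joint gauge_rod between -0.01 and 0.01 m/s and contact force between gauge and stud_yellow above 6 N and contact force between the fingers and gauge above 4 N); the arm keeps its last pose, push and grip.
It fails at once if the rod is run out to its stop (value of joint gauge_rod above 0.088 m).
It fails at once if the eye is hung on the stud of the white disc (horizontal distance between gauge_eye and stud_white_top below 0.009 m and height (world z) of gauge_eye below 0.033 m).
It fails at once if a bystander (bottle, cup, marker) is shifted by more than 30 mm (distance of any of pump_bottle, cup, marker from where it was at the start of the episode above 0.03 m).
It also fails if it takes over 51 s, if anything falls off the work surface, if the arm or the gripper's body presses on something with over 40 N, if the wrist force passes 120 N, or if a joint passes its speed limit or range.

ROBOT

A 7-joint arm with a two-finger parallel gripper is mounted at the origin on a cart in front of the work surface, level with it; the furniture and walls round the work are solid. World frame = base frame: x ahead of the robot, y to its left, z up, the work surface at z = 0. Lengths are in m, angles in degrees, forces in N, time in s.
With the tool pointing down it reaches from about 0.425 to 0.875 m from the base axis. Payload 4.7 kg.
Tool frame: the origin (TCP) lies between the finger pads; the fingertips stand 8 mm ahead of it and the grasp point (between the pads) lies 11 mm behind it (env.tip_extent is the distance from the TCP to the fingertips, in m); z points along the fingers, y is the line along which they close (so a half turn about z gives the same grasp; the last joint's range is limited). The gripper opens to 87 mm and grips with 3 to 60 N. Pads are 19 mm wide; open, the fingers measure 117 mm over their backs; the gripper's body (75 mm by 190 mm) begins 51 mm behind the grasp point.
Start: joints at [74.548, 18.392, -4.016, 83.108, 1.295, 78.541, -3.26], TCP at [0.182, -0.624, 0.231] pointing down, gripper open.
Joint ranges: [-163.93, 163.93], [-17.29, 119.83], [-79.2, 71.16], [3.27, 140.29], [-89.18, 269.18], [5.43, 117.66], [-154.24, 154.24]. Speed limits (degrees/s): [147.25, 147.25, 180, 180, 180, 180, 180].

INTERFACE

Orientations are given as [roll, pitch, yaw] about the fixed x, y, z axes, in that order (R = Rz(yaw) Ry(pitch) Rx(roll)).
In Python, from cell import sensors, vision, workorder, env gives the robot as it stands.
- The arm moves only by the tool drive_tool, never from a script. Its argument "moves" is a list of rows, each an object of numbers: "x", "y", "z": the shift along the tool's x, y, z in mm; "rx", "ry", "rz": the turn, a rotation vector about the tool's x, y, z in rad; "fingers": the closure, from -1 (fully open) to 1 (shut). In form: [{"x": .., "y": .., "z": .., "rx": .., "ry": .., "rz": .., "fingers": ..}, ...]. A call has 1 to 20 rows; each row is the pose to reach, as a shift and turn from the pose commanded when the call began, along the tool's axes at that moment; what a row does not reach only later rows make up. A row lasts 1/8 s, in which the tool goes at most 62.5 mm and 10.7 degrees, less where a joint would pass 70% of its speed; a pose out of reach is approached as far as the arm can. A call with a gripper value outside its range is refused whole. The fingers move at their own pace and stop on an object; "force" is the grip in N (left out, the last holds). Time passes only in rows, so rows that repeat a pose let the fingers close. It gives the time, the measured TCP pose, the force, the opening and the grip force at its end, in the units of the state.
- sensors.get_obs(): the state, without advancing time (a new reading comes with each control period).
- vision.read_camera(name): name is "scene" or "top"; returns a dict with "image" (400x640x3 uint8, red, green, blue), "fx", "fy", "cx", "cy" (pixels), "R" (3x3) and "t" (3): a world point X has camera coordinates R X + t. Camera axes: x right, y down, z forward; pixel columns grow to the right and rows downward; lengths in m; the calibration is good to about 2 mm. A picture is of the moment at which its call begins. There is no depth.
- workorder.sign_off(): hands the job in; it is judged then, once.
The state is a dict: "time_s": time; "qpos": joint angles; "joint_velocities": joint speeds; "effort": joint torques, N m; "tool_pos": TCP position; "tool_rot": TCP orientation; "force": force on the tool from outside, world axes, zero at the start; "wrist_torque": the same for the moment, N m; "grip_width": finger opening in m; "grasp_force": force on a finger pad.
Only numpy, scipy, OpenCV 4.12 (cv2) and the standard library are available. Lean on these libraries where they do the work, as an engineer would, in place of code of your own. Each camera call takes 0.05 s, during which the arm holds its last target. There are 200 camera calls.

## Working session

There is one attempt and no reset: what is moved stays moved. The work goes in short steps, Python scripts to look and compute and a tool call to move; the robot and the scene stay as the last step left them, time stands still between calls to the robot, and variables do not carry over. Pictures are saved under pics/ and viewed, at most 10 in all, crops included, and the job is handed in when it is done.

Besides the shell and the picture viewer there is one more tool, called as name([rows], argument=value, ...), one row to a line, values as JSON. drive_tool: Moves the arm, as the interface text tells. Its arguments: {"type":"object","properties":{"moves":{"type":"array"},"force":{"type":"number"}},"required":["moves"]}

```bash
mkdir -p pics; ls
python3 - <<'E'
from cell import sensors, vision, workorder, env
import cv2, numpy as np
o=sensors.get_obs(); print({k:np.round(v,3) for k,v in o.items()}); print(env.tip_extent)
for n in("scene","top"):
    c=vision.read_camera(n); cv2.imwrite(f"pics/{n}0.png",cv2.cvtColor(c["image"],cv2.COLOR_RGB2BGR))
    print(n,c["fx"],c["cx"],c["cy"],np.round(c["R"],3).tolist(),np.round(-c["R"].T@c["t"],3))
E
```

```text
pics
{'time_s': np.float64(0.0), 'qpos': array([74.548, 18.439, -4.015, 83.175,  1.295, 78.54 , -3.26 ]), 'joint_velocities': array([-0.01 ,  0.061,  0.076, -0.017, -0.015, -0.056,  0.081]), 'effort': array([ 0.0000e+00, -4.9129e+01, -4.0400e-01, -3.1253e+01, -6.4000e-02,
        4.4000e-02,  0.0000e+00]), 'tool_pos': array([ 0.182, -0.624,  0.229]), 'tool_rot': array([-1.79892e+02,  6.00000e-03,  1.62610e+01]), 'force': array([0.068, 0.303, 0.131]), 'wrist_torque': array([-0.021,  0.03 , -0.022]), 'grasp_force': np.float64(0.0), 'grip_width': np.float64(0.087)}
0.008
scene 424.8970508711046 325.0840766127705 200.18368914056828 [[-0.513, -0.859, -0.008], [-0.367, 0.227, -0.902], [0.776, -0.459, -0.432]] [-0.399  0.757  0.591]
top 498.5053980027723 319.5591818262201 203.5950769605204 [[0.064, -0.998, -0.002], [-0.956, -0.061, -0.287], [0.286, 0.02, -0.958]] [0.154 0.181 1.404]
```

View pics/top0.png

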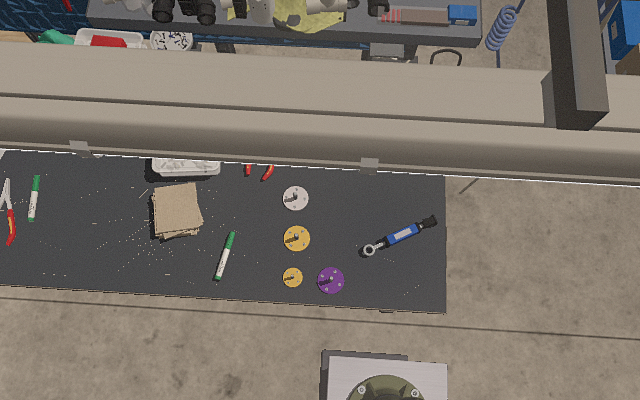

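View pics/scene0.png

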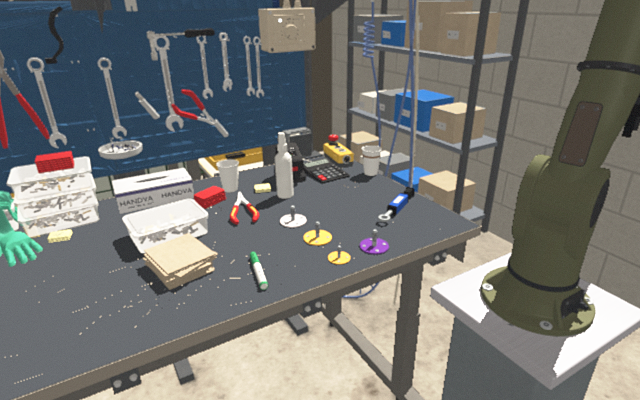

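Candidates: large yellow disc (top 297,238 / scene 318,237), small yellow (292,277 / 339,258), purple (331,280 / 374,245), white (295,198 / 293,220). The larger yellow one fits "not purple, larger in its colour". Now I measure and confirm that with a crop.

```bash
cat > h.py <<'E'
from cell import sensors, vision, workorder, env
import cv2, numpy as np
def cam(n): return vision.read_camera(n)
def ray(c,uv):
    d=c["R"].T@np.array([(uv[0]-c["cx"])/c["fx"],(uv[1]-c["cy"])/c["fy"],1.]); return -c["R"].T@c["t"],d
def onz(c,uv,z):
    o,d=ray(c,uv); return o+d*(z-o[2])/d[2]
def tri(c1,p1,c2,p2):
    (a,d),(b,e)=ray(c1,p1),ray(c2,p2)
    s=np.linalg.lstsq(np.c_[d,-e],b-a,rcond=None)[0]; p,q=a+s[0]*d,b+s[1]*e
    return (p+q)/2,np.linalg.norm(p-q)
def proj(c,X):
    p=c["R"]@np.asarray(X)+c["t"]; return np.array([c["fx"]*p[0]/p[2]+c["cx"],c["fy"]*p[1]/p[2]+c["cy"]])
def blobs(c,lo,hi,roi,amin=15):
    x0,y0,x1,y1=roi; m=np.zeros((400,640),np.uint8)
    hsv=cv2.cvtColor(c["image"],cv2.COLOR_RGB2HSV); m[y0:y1,x0:x1]=cv2.inRange(hsv,lo,hi)[y0:y1,x0:x1]
    cs=cv2.findContours(m,cv2.RETR_EXTERNAL,cv2.CHAIN_APPROX_NONE)[0]
    return sorted([k for k in cs if cv2.contourArea(k)>amin],key=cv2.contourArea,reverse=True)
def crop(c,roi,k,name):
    x0,y0,x1,y1=roi; cv2.imwrite(name,cv2.cvtColor(cv2.resize(c["image"][y0:y1,x0:x1],None,fx=k,fy=k,interpolation=cv2.INTER_CUBIC),cv2.COLOR_RGB2BGR))
E
python3 - <<'E'
from h import *
T,S=cam("top"),cam("scene")
ell=lambda k:cv2.fitEllipse(cv2.convexHull(k))
for n,c,roi in(("top",T,(270,180,350,300)),("scene",S,(270,205,400,270))):
    for k in blobs(c,(15,100,80),(35,255,255),roi):
        e=ell(k); P=onz(c,e[0],.005); print(n,"yellow",np.round(e[0],1),np.round(e[1],1),np.round(P,4))
    for k in blobs(c,(0,0,140),(180,40,255),roi,100)[:1]:
        e=ell(k); print(n,"white",np.round(e[0],1),np.round(onz(c,e[0],.005),4))
ct=[];
for n,c,roi in(("top",T,(340,200,450,270)),("scene",S,(370,180,420,230))):
    k=blobs(c,(100,120,60),(125,255,255),roi)[0]; r=cv2.minAreaRect(k); ct.append(r[0]); print(n,"blue",r,[np.round(onz(c,p,.03),4).tolist() for p in cv2.boxPoints(r)])
print(tri(T,ct[0],S,ct[1]))
a=T["image"][180:300,270:450]; b=S["image"][175:275,270:430]
A=cv2.resize(a,(720,480),interpolation=2); cv2.imwrite("pics/c1.png",A[:,:,::-1])
B=cv2.resize(b,(800,500),interpolation=2); cv2.imwrite("pics/c2.png",B[:,:,::-1])
E
```

```text
top yellow [296.4 238.2] [26.  26.5] [0.4645 0.2699 0.005 ]
top yellow [292.3 277.1] [19.6 20.1] [0.3525 0.2729 0.005 ]
top white [295.3 197.8] [0.5854 0.2826 0.005 ]
scene yellow [317.1 237. ] [16.2 28.8] [0.4674 0.2699 0.005 ]
scene yellow [338.7 257.2] [13.8 22.7] [0.3536 0.2731 0.005 ]
scene white [292.8 219.9] [0.5896 0.2813 0.005 ]
top blue ((402.3139343261719, 233.8868865966797), (10.330488204956055, 31.71640968322754), 64.98310089111328) [[0.4815, 0.0172, 0.03], [0.5258, -0.0634, 0.03], [0.4992, -0.076, 0.03], [0.4554, 0.0042, 0.03]]
scene blue ((399.2500305175781, 201.24998474121094), (12.020814895629883, 21.21320343017578), 45.0) [[0.4857, 0.0166, 0.03], [0.5467, -0.0927, 0.03], [0.4835, -0.0732, 0.03], [0.4292, 0.0304, 0.03]]
(array([ 0.49010559, -0.03074288,  0.02715947]), np.float64(0.002670124669500789))
```

View pics/c1.png

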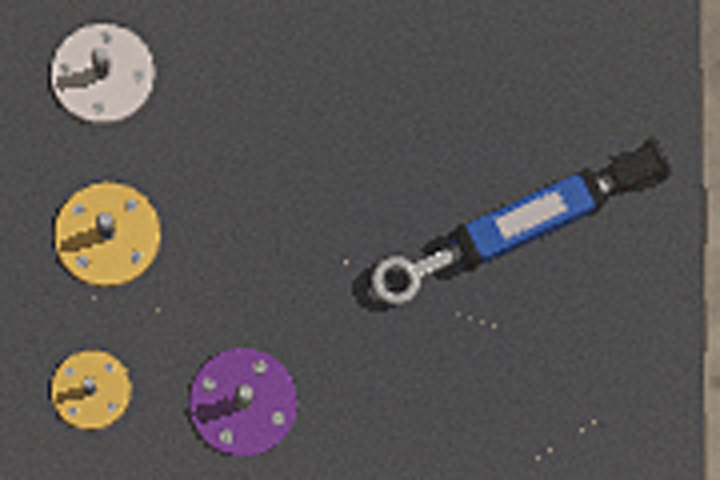

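View pics/c2.png

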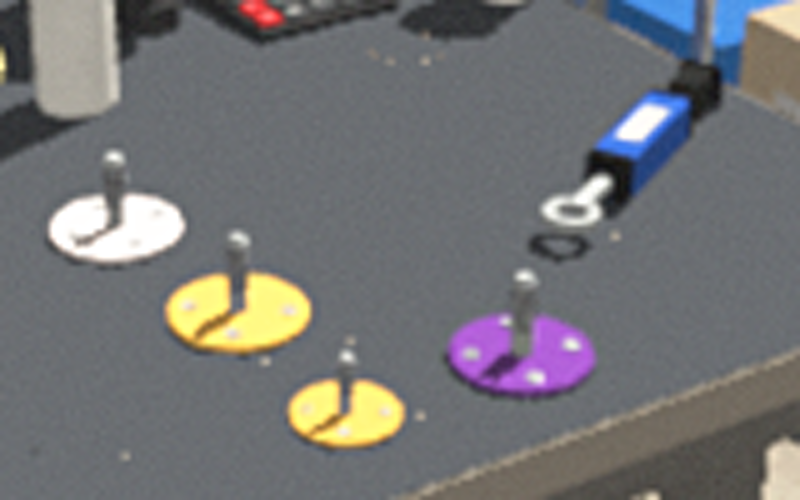

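The crop confirms the target: the larger yellow disc at top px (296.4,238.2), with a smaller yellow one at (292,277), purple at (331,280) and white at (295,198). The gauge's eye is at top px (369,250), its blue body at (402,234) and its handle at (429,221).

```bash
cat >> h.py <<'E'
from scipy.spatial.transform import Rotation as Ro
def go(x,y,z,yaw):
    o=sensors.get_obs(); R=Ro.from_euler("xyz",o["tool_rot"],degrees=True)
    d=R.inv().apply(np.array([x,y,z])-o["tool_pos"])*1000
    rv=(R.inv()*Ro.from_euler("xyz",[180,0,yaw],degrees=True)).as_rotvec()
    print("now",np.round(o["tool_pos"],4),np.round(o["tool_rot"],2),"t",round(float(o["time_s"]),2),"F",np.round(o["force"],1)); print("shift",np.round(d,1),"rot",np.round(rv,4))
E
python3 - <<'E'
from h import *
T,S=cam("top"),cam("scene")
def ring(c,roi,seed):
    hsv=cv2.cvtColor(c["image"],cv2.COLOR_RGB2HSV); 
    ks=blobs(c,(0,0,135),(180,60,255),roi,5); return [(cv2.fitEllipse(k) if len(k)>5 else None,cv2.boundingRect(k)) for k in ks]
print(ring(T,(355,240,378,262),0)); print(ring(S,(374,208,400,226),0))
for p,z in(((369,250),.017),((429.5,221),.03),((421,226.5),.021)): print(np.round(onz(T,p,z),4))
e,err=tri(T,(369,250),S,(384.7,216.5)); print("eye tri",e,err)
P=onz(T,(402.3,233.9),.03); print(P)
# stud tops by both views
print("stud top",tri(T,(270+107/4,180+222/4),S,(270+238/5,175+239/5)))
for X in((.466,.27,.05),(.466,.27,.005)): print(proj(T,X),proj(S,X))
go(.49,-.031,.15,118.8)
E
```

```text
[(((369.7725524902344, 248.90965270996094), (9.914034843444824, 14.117839813232422), 61.861026763916016), (363, 244, 15, 12))]
[(((385.3039855957031, 215.23663330078125), (7.533139228820801, 14.46317195892334), 64.9493408203125), (378, 210, 14, 10))]
[0.4408 0.0618 0.017 ]
[ 0.5329 -0.1059  0.03  ]
[ 0.5176 -0.0836  0.021 ]
eye tri [0.43970435 0.06238842 0.02278579] 0.00027875733420612455
[ 0.49029916 -0.029307    0.03      ]
stud top (array([0.46317058, 0.26805825, 0.04994134]), np.float64(0.0034094899570651363))
[295.66311692 234.06840497] [317.0651758 222.6493424]
[296.40791632 237.64477937] [317.32927221 237.29159963]
now [ 0.1819 -0.6239  0.2302] [-179.97    0.     16.26] t 0.3 F [-0.3  0.7 -0.5]
shift [ 461.8 -482.9   80.5] rot [-5.0000e-04 -5.0000e-04 -1.7897e+00]
```

drive_tool([
  {"x": 462, "y": -483, "z": 80, "rz": -1.79, "fingers": -1},
  {"x": 462, "y": -483, "z": 80, "rz": -1.79, "fingers": -1},
  {"x": 462, "y": -483, "z": 80, "rz": -1.79, "fingers": -1},
  {"x": 462, "y": -483, "z": 80, "rz": -1.79, "fingers": -1},
  {"x": 462, "y": -483, "z": 80, "rz": -1.79, "fingers": -1},
  {"x": 462, "y": -483, "z": 80, "rz": -1.79, "fingers": -1},
  {"x": 462, "y": -483, "z": 80, "rz": -1.79, "fingers": -1},
  {"x": 462, "y": -483, "z": 80, "rz": -1.79, "fingers": -1},
  {"x": 462, "y": -483, "z": 80, "rz": -1.79, "fingers": -1},
  {"x": 462, "y": -483, "z": 80, "rz": -1.79, "fingers": -1},
  {"x": 462, "y": -483, "z": 80, "rz": -1.79, "fingers": -1},
  {"x": 462, "y": -483, "z": 80, "rz": -1.79, "fingers": -1},
  {"x": 462, "y": -483, "z": 80, "rz": -1.79, "fingers": -1},
  {"x": 462, "y": -483, "z": 80, "rz": -1.79, "fingers": -1},
  {"x": 462, "y": -483, "z": 80, "rz": -1.79, "fingers": -1},
], force=30)

```text
invalid input at $.moves[0]: expected keys x, y, z, rx, ry, rz, fingers
```

```bash
python3 -c "
from h import *
go(.4895,-.030,.013,118.5)"
```

```text
now [ 0.1819 -0.6239  0.2302] [-179.97    0.     16.26] t 0.3 F [-0.3  0.7 -0.5]
shift [ 461.6 -483.9  217.5] rot [-5.0000e-04 -5.0000e-04 -1.7845e+00]
```

drive_tool([
  {"x": 462, "y": -483, "z": 80, "rx": 0, "ry": 0, "rz": -1.785, "fingers": -1},
  {"x": 462, "y": -483, "z": 80, "rx": 0, "ry": 0, "rz": -1.785, "fingers": -1},
  {"x": 462, "y": -483, "z": 80, "rx": 0, "ry": 0, "rz": -1.785, "fingers": -1},
  {"x": 462, "y": -483, "z": 80, "rx": 0, "ry": 0, "rz": -1.785, "fingers": -1},
  {"x": 462, "y": -483, "z": 80, "rx": 0, "ry": 0, "rz": -1.785, "fingers": -1},
  {"x": 462, "y": -483, "z": 80, "rx": 0, "ry": 0, "rz": -1.785, "fingers": -1},
  {"x": 462, "y": -483, "z": 80, "rx": 0, "ry": 0, "rz": -1.785, "fingers": -1},
  {"x": 462, "y": -483, "z": 80, "rx": 0, "ry": 0, "rz": -1.785, "fingers": -1},
  {"x": 462, "y": -483, "z": 80, "rx": 0, "ry": 0, "rz": -1.785, "fingers": -1},
  {"x": 462, "y": -483, "z": 80, "rx": 0, "ry": 0, "rz": -1.785, "fingers": -1},
  {"x": 462, "y": -483, "z": 80, "rx": 0, "ry": 0, "rz": -1.785, "fingers": -1},
  {"x": 462, "y": -483, "z": 80, "rx": 0, "ry": 0, "rz": -1.785, "fingers": -1},
  {"x": 462, "y": -483, "z": 80, "rx": 0, "ry": 0, "rz": -1.785, "fingers": -1},
  {"x": 462, "y": -483, "z": 80, "rx": 0, "ry": 0, "rz": -1.785, "fingers": -1},
], force=30)

```text
time_s: 2.05
tool_pos: [0.4899, -0.0327, 0.1506]
tool_rot: [-180.0, 0.0, 118.4]
force: [0.0, 0.5, 0.5]
grip_width: 0.087
grasp_force: 0.0
```

```bash
python3 -c "
from h import *
go(.4895,-.030,.013,118.5)"
```

```text
now [ 0.4899 -0.0327  0.1506] [-1.7997e+02  4.0000e-02  1.1838e+02] t 2.05 F [0.  0.5 0.5]
shift [  2.6   1.  137.6] rot [-0.0005  0.0007 -0.0021]
```

drive_tool([
  {"x": 2, "y": 1, "z": 50, "rx": 0, "ry": 0, "rz": 0, "fingers": -1},
  {"x": 2, "y": 1, "z": 95, "rx": 0, "ry": 0, "rz": 0, "fingers": -1},
  {"x": 2, "y": 1, "z": 120, "rx": 0, "ry": 0, "rz": 0, "fingers": -1},
  {"x": 2, "y": 1, "z": 136, "rx": 0, "ry": 0, "rz": 0, "fingers": -1},
  {"x": 2, "y": 1, "z": 136, "rx": 0, "ry": 0, "rz": 0, "fingers": 1},
  {"x": 2, "y": 1, "z": 136, "rx": 0, "ry": 0, "rz": 0, "fingers": 1},
  {"x": 2, "y": 1, "z": 136, "rx": 0, "ry": 0, "rz": 0, "fingers": 1},
  {"x": 2, "y": 1, "z": 136, "rx": 0, "ry": 0, "rz": 0, "fingers": 1},
  {"x": 2, "y": 1, "z": 136, "rx": 0, "ry": 0, "rz": 0, "fingers": 1},
], force=30)

```text
time_s: 3.18
tool_pos: [0.4904, -0.0288, 0.0149]
tool_rot: [180.0, 0.0, 118.5]
force: [-0.2, -1.2, 0.1]
grip_width: 0.0449
grasp_force: 0.0
```

drive_tool([
  {"x": 0, "y": 0, "z": 0, "rx": 0, "ry": 0, "rz": 0, "fingers": 1},
  {"x": 0, "y": 0, "z": 0, "rx": 0, "ry": 0, "rz": 0, "fingers": 1},
  {"x": 0, "y": 0, "z": 0, "rx": 0, "ry": 0, "rz": 0, "fingers": 1},
  {"x": 0, "y": 0, "z": 0, "rx": 0, "ry": 0, "rz": 0, "fingers": 1},
  {"x": 0, "y": 0, "z": 0, "rx": 0, "ry": 0, "rz": 0, "fingers": 1},
], force=30)

```text
time_s: 3.8
tool_pos: [0.4905, -0.0286, 0.0146]
tool_rot: [180.0, 0.0, 118.5]
force: [2.7, 0.8, 0.2]
grip_width: 0.0278
grasp_force: 30.0
```

drive_tool([
  {"x": 0, "y": 0, "z": -20, "rx": 0, "ry": 0, "rz": 0, "fingers": 1},
  {"x": 0, "y": 0, "z": -50, "rx": 0, "ry": 0, "rz": 0, "fingers": 1},
  {"x": 0, "y": 0, "z": -75, "rx": 0, "ry": 0, "rz": 0, "fingers": 1},
  {"x": 0, "y": 0, "z": -75, "rx": 0, "ry": 0, "rz": 0, "fingers": 1},
])

```text
time_s: 4.3
tool_pos: [0.4907, -0.0291, 0.0903]
tool_rot: [179.9, 0.1, 118.5]
force: [0.7, -0.9, -4.2]
grip_width: 0.0277
grasp_force: 30.0
```

```bash
python3 -c "
from h import *
go(.4905+.025,-.0287+.207,.0895,118.5)"
```

```text
now [ 0.4907 -0.0291  0.0903] [1.7995e+02 1.1000e-01 1.1851e+02] t 4.3 F [ 0.7 -0.9 -4.2]
shift [170.4 120.8   0.6] rot [0.001  0.0019 0.0002]
```

drive_tool([
  {"x": 40, "y": 28, "z": 0, "rx": 0, "ry": 0, "rz": 0, "fingers": 1},
  {"x": 85, "y": 60, "z": 0, "rx": 0, "ry": 0, "rz": 0, "fingers": 1},
  {"x": 130, "y": 92, "z": 0, "rx": 0, "ry": 0, "rz": 0, "fingers": 1},
  {"x": 160, "y": 113, "z": 0, "rx": 0, "ry": 0, "rz": 0, "fingers": 1},
  {"x": 170, "y": 121, "z": 0, "rx": 0, "ry": 0, "rz": 0, "fingers": 1},
  {"x": 170, "y": 121, "z": 0, "rx": 0, "ry": 0, "rz": 0, "fingers": 1},
  {"x": 170, "y": 121, "z": 0, "rx": 0, "ry": 0, "rz": 0, "fingers": 1},
])

```text
time_s: 5.18
tool_pos: [0.515, 0.1761, 0.0885]
tool_rot: [-179.9, 0.0, 118.4]
force: [-0.7, -0.5, -4.1]
grip_width: 0.028
grasp_force: 30.0
```

```bash
python3 -c "
from h import *
go(.4905+.025,-.0287+.207,.0895,118.5)
T,S=cam('top'),cam('scene')
a=cv2.resize(T['image'][205:265,270:370],(800,480),interpolation=2)
cv2.imwrite('pics/d1.png',a[:,:,::-1])
a=cv2.resize(S['image'][190:260,280:380],(800,560),interpolation=2)
cv2.imwrite('pics/d2.png',a[:,:,::-1])
"
```

```text
now [0.515  0.1761 0.0885] [-1.7987e+02  5.0000e-02  1.1840e+02] t 5.17 F [-0.7 -0.5 -4.1]
shift [ 1.7  1.5 -1. ] rot [-0.0023  0.0008 -0.0017]
```

View pics/d1.png

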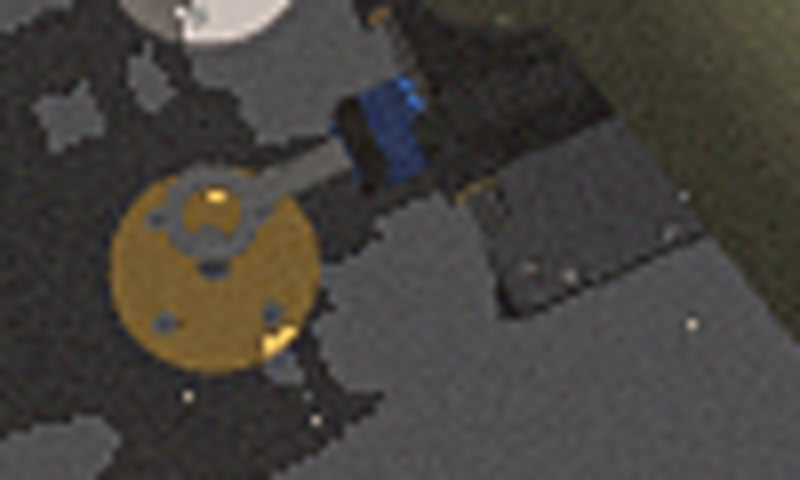

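View pics/d2.png

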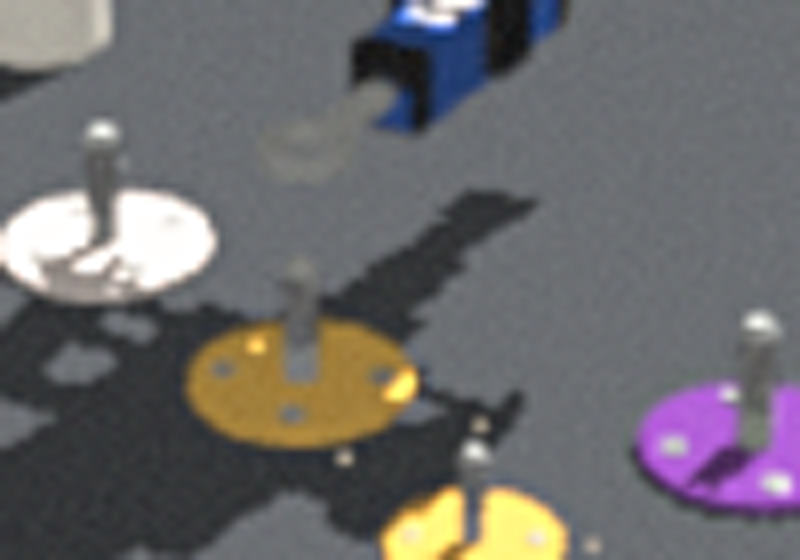

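The top crop shows the eye at px (296.4,231.1) over the yellow disc. In the scene crop the eye is at about (318.1,208.1), above the stud top at about (317.1,223). They look well lined up, so I compute the residual in each view.

```bash
python3 -c "
from h import *
T,S=cam('top'),cam('scene')
e1,e2=(296.4,231.1),(318.1,208.1)
print('tri eye',tri(T,e1,S,e2))
for c,e,d in((T,e1,(296.4,238.2)),(S,e2,(317.1,237.0))):
    print(onz(c,e,.0889), onz(c,d,.005), (onz(c,d,.005)-onz(c,e,.0889))[:2]*1000)
# stud top cross-check: px -> xy at .05
print(onz(S,(317.1,223.0),.048), onz(T,(270+106/4-.4,180+222/4-.4),.048))
o=sensors.get_obs(); R=Ro.from_euler('xyz',o['tool_rot'],degrees=True); print(R.as_matrix().round(3))
"
```

```text
tri eye (array([0.46479776, 0.26624658, 0.0926511 ]), np.float64(0.0009615937112289817))
[0.46539304 0.26609607 0.0889    ] [0.46437323 0.26989647 0.005     ] [-1.01980439  3.80040223]
[0.47172914 0.26285648 0.0889    ] [0.4676649  0.26975837 0.005     ] [-4.06423792  6.9018886 ]
[0.46746062 0.26909124 0.048     ] [0.46359953 0.26868663 0.048     ]
[[-0.476  0.88  -0.   ]
 [ 0.88   0.476 -0.001]
 [-0.001 -0.    -1.   ]]
```

drive_tool([
  {"x": 4, "y": 1, "z": 5, "rx": 0, "ry": 0, "rz": 0, "fingers": 1},
  {"x": 4, "y": 1, "z": 18, "rx": 0, "ry": 0, "rz": 0, "fingers": 1},
  {"x": 4, "y": 1, "z": 26, "rx": 0, "ry": 0, "rz": 0, "fingers": 1},
  {"x": 4, "y": 1, "z": 26, "rx": 0, "ry": 0, "rz": 0, "fingers": 1},
  {"x": 4, "y": 1, "z": 26, "rx": 0, "ry": 0, "rz": 0, "fingers": 1},
])

```text
time_s: 6.0
tool_pos: [0.5143, 0.1825, 0.0635]
tool_rot: [180.0, -0.0, 118.5]
force: [-0.3, 0.1, -4.8]
grip_width: 0.0278
grasp_force: 30.0
```

```bash
python3 -c "
from h import *
go(.515,.18,.0625,118.4)
T,S=cam('top'),cam('scene')
A=cv2.resize(T['image'][215:255,280:315],(350,400),interpolation=2)
B=cv2.resize(S['image'][200:240,297:337],(400,400),interpolation=2)
a=cv2.convertScaleAbs(np.hstack([A,B]),alpha=1.6)
cv2.imwrite('pics/e1.png',a[:,:,::-1])
"
```

```text
now [0.5143 0.1825 0.0635] [ 1.8000e+02 -1.0000e-02  1.1854e+02] t 6.0 F [-0.3  0.1 -4.8]
shift [-2.6 -0.6  1. ] rot [ 0.     -0.0001  0.0025]
```

View pics/e1.png

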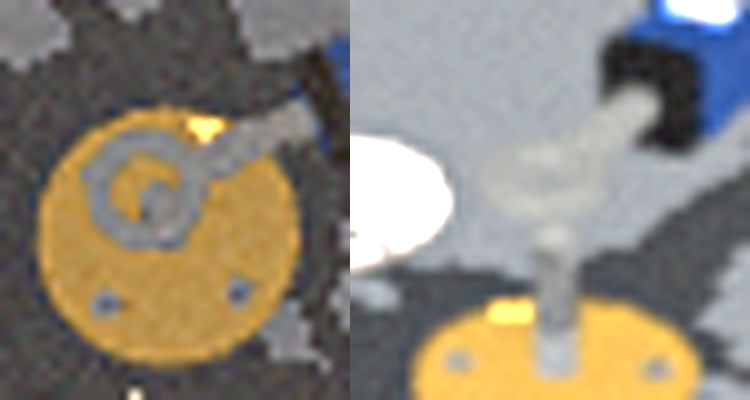

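In the top view the ring centre is at px (293.9,233.5), with the stud at lower right in the hole at about (295.6,235). In the scene view the ring is at (316.1,217.9) and the stud axis at col 317.1. The eye has gone a few mm too far to +y.

```bash
python3 -c "
from h import *
T,S=cam('top'),cam('scene')
e1,e2=(293.95,233.55),(316.05,217.85)
print('tri eye',tri(T,e1,S,e2))
for z in(.0635,.066):
  for c,e,d in((T,e1,(296.4,238.2)),(S,e2,(317.1,237.0))):
    print(z,onz(c,e,z)[:2],(onz(c,d,.005)-onz(c,e,z))[:2]*1000)
# alternative: line of stud axis predicted at eye height
for z in(.0635,): print(proj(T,(.4645,.2699,z)),proj(S,(.4675,.2698,z)))
go(.515,.18,.0625,118.4)
"
```

```text
tri eye (array([0.46348874, 0.27393341, 0.06659709]), np.float64(0.0005009866682218681))
0.0635 [0.46405245 0.27394295] [ 0.32078446 -4.04648418]
0.0635 [0.46880224 0.27124187] [-1.13733779 -1.48349738]
0.066 [0.46347483 0.27376986] [ 0.89839911 -3.87339064]
0.066 [0.46468887 0.2735427 ] [ 2.97602807 -3.78432655]
[295.42430856 233.48320986] [316.76751772 217.91235967]
now [0.5145 0.1825 0.0639] [1.7997e+02 2.0000e-02 1.1853e+02] t 6.2 F [-0.4  0.1 -4.4]
shift [-2.4 -0.8  1.4] rot [0.0006 0.0003 0.0023]
```

drive_tool([
  {"x": -3, "y": -1, "z": 0, "rx": 0, "ry": 0, "rz": 0, "fingers": 1},
  {"x": -3, "y": -1, "z": 2, "rx": 0, "ry": 0, "rz": 0, "fingers": 1},
  {"x": -3, "y": -1, "z": 6, "rx": 0, "ry": 0, "rz": 0, "fingers": 1},
  {"x": -3, "y": -1, "z": 10, "rx": 0, "ry": 0, "rz": 0, "fingers": 1},
  {"x": -3, "y": -1, "z": 14, "rx": 0, "ry": 0, "rz": 0, "fingers": 1},
  {"x": -3, "y": -1, "z": 18, "rx": 0, "ry": 0, "rz": 0, "fingers": 1},
  {"x": -3, "y": -1, "z": 18, "rx": 0, "ry": 0, "rz": 0, "fingers": 1},
])

```text
time_s: 7.08
tool_pos: [0.5144, 0.1792, 0.0451]
tool_rot: [-179.9, -0.0, 118.5]
force: [0.7, -0.4, -3.9]
grip_width: 0.0278
grasp_force: 30.0
```

```bash
python3 -c "
from h import *
go(.515,.18,.0155,118.4)
T,S=cam('top'),cam('scene')
A=cv2.resize(T['image'][215:255,280:315],(350,400),interpolation=2)
B=cv2.resize(S['image'][200:240,297:337],(400,400),interpolation=2)
a=cv2.convertScaleAbs(np.hstack([A,B]),alpha=1.6)
cv2.imwrite('pics/f1.png',a[:,:,::-1])
"
```

```text
now [0.5144 0.1792 0.0451] [-1.7995e+02 -2.0000e-02  1.1854e+02] t 7.08 F [ 0.7 -0.4 -3.9]
shift [ 0.4  0.9 29.6] rot [-0.0009 -0.0003  0.0024]
```

View pics/f1.png

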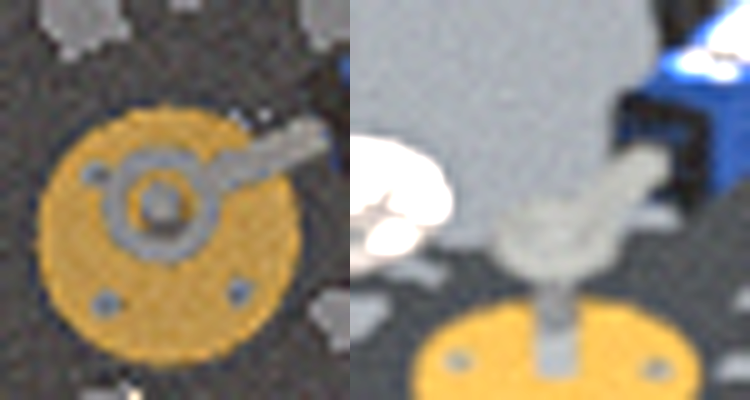

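In the top view the ring at crop (160,205) encircles the stud centrally, and the scene view shows the ring around the shaft. The eye is threaded, so I lower it the rest of the way and release.

drive_tool([
  {"x": 0, "y": 0, "z": 8, "rx": 0, "ry": 0, "rz": 0, "fingers": 1},
  {"x": 0, "y": 0, "z": 16, "rx": 0, "ry": 0, "rz": 0, "fingers": 1},
  {"x": 0, "y": 0, "z": 23, "rx": 0, "ry": 0, "rz": 0, "fingers": 1},
  {"x": 0, "y": 0, "z": 28, "rx": 0, "ry": 0, "rz": 0, "fingers": 1},
  {"x": 0, "y": 0, "z": 30, "rx": 0, "ry": 0, "rz": 0, "fingers": 1},
  {"x": 0, "y": 0, "z": 30, "rx": 0, "ry": 0, "rz": 0, "fingers": 1},
])

```text
time_s: 7.92
tool_pos: [0.5148, 0.1793, 0.0154]
tool_rot: [-180.0, -0.0, 118.5]
force: [0.1, -0.5, -4.5]
grip_width: 0.0278
grasp_force: 30.0
```

drive_tool([
  {"x": 0, "y": 0, "z": 0, "rx": 0, "ry": 0, "rz": 0, "fingers": 1},
  {"x": 0, "y": 0, "z": 0, "rx": 0, "ry": 0, "rz": 0, "fingers": 0},
  {"x": 0, "y": 0, "z": 0, "rx": 0, "ry": 0, "rz": 0, "fingers": 0},
  {"x": 0, "y": 0, "z": 0, "rx": 0, "ry": 0, "rz": 0, "fingers": 0},
  {"x": 0, "y": 0, "z": 0, "rx": 0, "ry": 0, "rz": 0, "fingers": 0},
  {"x": 0, "y": 0, "z": 0, "rx": 0, "ry": 0, "rz": 0, "fingers": 0},
])

```text
time_s: 8.68
tool_pos: [0.5148, 0.1792, 0.0156]
tool_rot: [-180.0, 0.0, 118.5]
force: [-0.3, -0.9, -0.4]
grip_width: 0.0435
grasp_force: 0.0
```

```bash
python3 -c "
from h import *
go(.555,.104,.012,118.5)"
```

```text
now [0.5148 0.1792 0.0156] [-1.8000e+02  1.0000e-02  1.1853e+02] t 8.68 F [-0.3 -0.9 -0.4]
shift [-85.3  -0.7   3.6] rot [-0.      0.0001  0.0005]
```

drive_tool([
  {"x": 0, "y": 0, "z": -20, "rx": 0, "ry": 0, "rz": 0, "fingers": -0.1},
  {"x": 0, "y": 0, "z": -55, "rx": 0, "ry": 0, "rz": 0, "fingers": -0.1},
  {"x": -40, "y": 0, "z": -55, "rx": 0, "ry": 0, "rz": 0, "fingers": -0.1},
  {"x": -80, "y": 0, "z": -55, "rx": 0, "ry": 0, "rz": 0, "fingers": -0.1},
  {"x": -84, "y": 0, "z": -55, "rx": 0, "ry": 0, "rz": 0, "fingers": -0.1},
  {"x": -84, "y": 0, "z": -55, "rx": 0, "ry": 0, "rz": 0, "fingers": -0.1},
])

```text
time_s: 9.43
tool_pos: [0.5551, 0.1059, 0.0714]
tool_rot: [179.9, -0.0, 118.5]
force: [-0.1, 0.8, 0.4]
grip_width: 0.0476
grasp_force: 0.0
```

```bash
python3 -c "
from h import *
T,S=cam('top'),cam('scene')
go(.5148+.084*.4775,.1792-.084*.8786,.0125,118.5)
p=[]
for c,q in((T,(.515,.179,.03)),(S,(.515,.179,.03))):
    u,v=proj(c,q).astype(int); ks=blobs(c,(100,120,40),(125,255,255),(u-35,v-30,u+35,v+30)); r=cv2.minAreaRect(ks[0]); p.append(r[0]); print(r)
print(tri(T,p[0],S,p[1]))
A=cv2.resize(T['image'][190:260,280:370],(450,350),interpolation=2)
B=cv2.resize(S['image'][180:250,300:370],(350,350),interpolation=2)
a=cv2.convertScaleAbs(np.hstack([A,B]),alpha=1.6)
cv2.imwrite('pics/g1.png',a[:,:,::-1])
"
```

```text
now [0.5545 0.1071 0.0711] [ 1.7997e+02 -3.0000e-02  1.1865e+02] t 9.53 F [0.  0.2 0.4]
shift [-1.7 -0.5 58.6] rot [ 0.0006 -0.0005  0.0026]
((330.05670166015625, 221.7525634765625), (10.762669563293457, 31.171131134033203), 66.03750610351562)
((338.36907958984375, 215.92433166503906), (13.592073440551758, 24.937522888183594), 51.842769622802734)
(array([0.51324918, 0.17492782, 0.02321144]), np.float64(0.0037299242843532405))
```

View pics/g1.png

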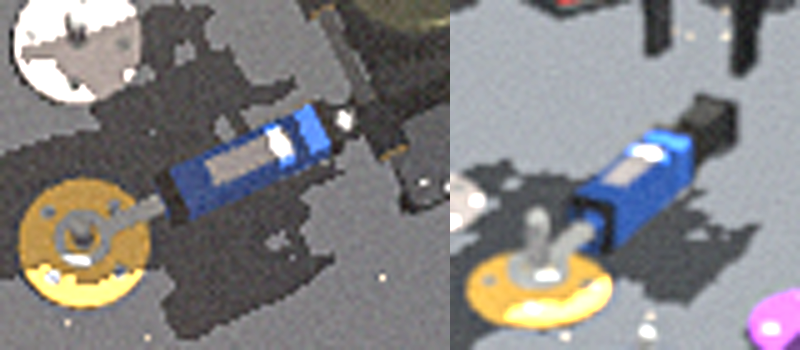

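In both views the eye is down on the yellow stud and the tube lies flat. In the scene crop the handle (about 715,120) is under the open fingers. I descend and grip it.

drive_tool([
  {"x": -1.5, "y": -0.5, "z": 20, "rx": 0, "ry": 0, "rz": 0, "fingers": -0.1},
  {"x": -1.5, "y": -0.5, "z": 40, "rx": 0, "ry": 0, "rz": 0, "fingers": -0.1},
  {"x": -1.5, "y": -0.5, "z": 52, "rx": 0, "ry": 0, "rz": 0, "fingers": -0.1},
  {"x": -1.5, "y": -0.5, "z": 58, "rx": 0, "ry": 0, "rz": 0, "fingers": -0.1},
  {"x": -1.5, "y": -0.5, "z": 58, "rx": 0, "ry": 0, "rz": 0, "fingers": 1},
  {"x": -1.5, "y": -0.5, "z": 58, "rx": 0, "ry": 0, "rz": 0, "fingers": 1},
  {"x": -1.5, "y": -0.5, "z": 58, "rx": 0, "ry": 0, "rz": 0, "fingers": 1},
  {"x": -1.5, "y": -0.5, "z": 58, "rx": 0, "ry": 0, "rz": 0, "fingers": 1},
  {"x": -1.5, "y": -0.5, "z": 58, "rx": 0, "ry": 0, "rz": 0, "fingers": 1},
  {"x": -1.5, "y": -0.5, "z": 58, "rx": 0, "ry": 0, "rz": 0, "fingers": 1},
  {"x": -1.5, "y": -0.5, "z": 58, "rx": 0, "ry": 0, "rz": 0, "fingers": 1},
], force=40)

```text
time_s: 10.9
tool_pos: [0.5557, 0.104, 0.013]
tool_rot: [180.0, 0.0, 118.5]
force: [-0.2, 0.2, 4.2]
grip_width: 0.0195
grasp_force: 40.0
```

drive_tool([
  {"x": -5, "y": 0, "z": 0, "rx": 0, "ry": 0, "rz": 0, "fingers": 1},
  {"x": -12, "y": 0, "z": 0, "rx": 0, "ry": 0, "rz": 0, "fingers": 1},
  {"x": -20, "y": 0, "z": 0, "rx": 0, "ry": 0, "rz": 0, "fingers": 1},
  {"x": -28, "y": 0, "z": 0, "rx": 0, "ry": 0, "rz": 0, "fingers": 1},
  {"x": -36, "y": 0, "z": 0, "rx": 0, "ry": 0, "rz": 0, "fingers": 1},
  {"x": -44, "y": 0, "z": 0, "rx": 0, "ry": 0, "rz": 0, "fingers": 1},
  {"x": -50, "y": 0, "z": 0, "rx": 0, "ry": 0, "rz": 0, "fingers": 1},
  {"x": -50, "y": 0, "z": 0, "rx": 0, "ry": 0, "rz": 0, "fingers": 1},
  {"x": -50, "y": 0, "z": 0, "rx": 0, "ry": 0, "rz": 0, "fingers": 1},
], force=40)

```text
time_s: 12.02
tool_pos: [0.5771, 0.0649, 0.0124]
tool_rot: [-180.0, -0.4, 118.7]
force: [-5.9, 8.5, 5.6]
grip_width: 0.0197
grasp_force: 40.0
```

```bash
python3 -c "
from h import *
T,S=cam('top'),cam('scene'); go(.5,.1,.013,118.5)
for c,q in((T,(.515,.179,.03)),(S,(.515,.179,.03))):
    u,v=proj(c,q).astype(int); ks=blobs(c,(100,120,40),(125,255,255),(u-35,v-30,u+35,v+30)); r=cv2.minAreaRect(ks[0]); print(r[0],onz(c,r[0],.03))
F=sensors.get_obs()['force']; print(F@np.array([-.4775,.8786,0]))
"
```

```text
now [0.5771 0.0649 0.0124] [-179.99   -0.36  118.71] t 12.12 F [-4.5  8.8  5.8]
shift [ 67.8 -50.7  -0.1] rot [-0.0003 -0.0063  0.0036]
(331.05926513671875, 221.29835510253906) [0.51418492 0.17364547 0.03      ]
(338.942626953125, 215.13111877441406) [0.50402294 0.17673249 0.03      ]
9.879361822909607
```

drive_tool([
  {"x": -5, "y": 0, "z": 0, "rx": 0, "ry": 0, "rz": 0, "fingers": 1},
  {"x": -10, "y": 0, "z": 0, "rx": 0, "ry": 0, "rz": 0, "fingers": 1},
  {"x": -15, "y": 0, "z": 0, "rx": 0, "ry": 0, "rz": 0, "fingers": 1},
  {"x": -19, "y": 0, "z": 0, "rx": 0, "ry": 0, "rz": 0, "fingers": 1},
  {"x": -19, "y": 0, "z": 0, "rx": 0, "ry": 0, "rz": 0, "fingers": 1},
  {"x": -19, "y": 0, "z": 0, "rx": 0, "ry": 0, "rz": 0, "fingers": 1},
  {"x": -19, "y": 0, "z": 0, "rx": 0, "ry": 0, "rz": 0, "fingers": 1},
])

```text
time_s: 13.0
tool_pos: [0.5854, 0.0497, 0.0122]
tool_rot: [-180.0, -0.5, 118.8]
force: [-6.2, 10.4, 5.9]
grip_width: 0.0197
grasp_force: 40.0
```

```bash
python3 -c "
from h import *
T,S=cam('top'),cam('scene'); go(.5,.1,.013,118.5)
for c,q in((T,(.515,.179,.03)),(S,(.515,.179,.03))):
    u,v=proj(c,q).astype(int); ks=blobs(c,(100,120,40),(125,255,255),(u-35,v-30,u+35,v+30)); r=cv2.minAreaRect(ks[0]); print(r,onz(c,r[0],.03))
    for k in blobs(c,(45,80,40),(85,255,255),(u-20,v-50,u+60,v+20),2): print('green',cv2.boundingRect(k),cv2.minAreaRect(k))
F=sensors.get_obs()['force']; print(F@np.array([-.4775,.8786,0]))
A=cv2.resize(T['image'][195:245,285:365],(480,300),interpolation=2)
B=cv2.resize(S['image'][180:230,315:365],(300,300),interpolation=2)
a=cv2.convertScaleAbs(np.hstack([A,B]),alpha=1.6)
cv2.imwrite('pics/i1.png',a[:,:,::-1])
"
```

```text
now [0.5854 0.0497 0.0122] [-179.96   -0.48  118.76] t 13.1 F [-6.2 11.4  5.8]
shift [ 85.2 -50.7  -0. ] rot [-0.0007 -0.0083  0.0045]
((331.26287841796875, 221.2165069580078), (10.762669563293457, 31.171127319335938), 66.03750610351562) [0.51446213 0.17308084 0.03      ]
((338.8411865234375, 215.06472778320312), (13.341224670410156, 24.404678344726562), 49.398704528808594) [0.5045185  0.17675896 0.03      ]
12.94177881248624
```

View pics/i1.png

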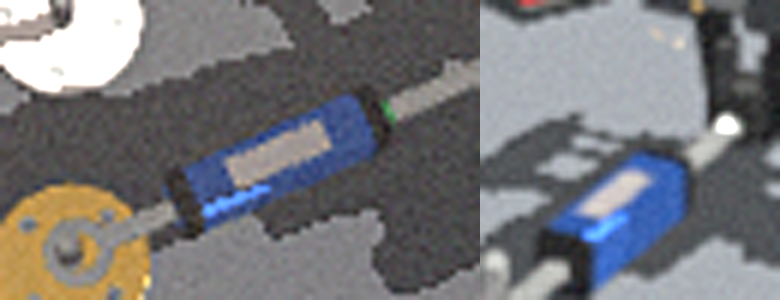

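The top view shows the green band just emerging at the mouth (crop 390,112), by about 4-5 mm. Travel minus slack gives about 58 mm and the force gives about 56 mm. A little further puts the mouth at mid-band.

drive_tool([
  {"x": -1.5, "y": 0, "z": 0, "rx": 0, "ry": 0, "rz": 0, "fingers": 1},
  {"x": -3, "y": 0, "z": 0, "rx": 0, "ry": 0, "rz": 0, "fingers": 1},
  {"x": -3, "y": 0, "z": 0, "rx": 0, "ry": 0, "rz": 0, "fingers": 1},
  {"x": -3, "y": 0, "z": 0, "rx": 0, "ry": 0, "rz": 0, "fingers": 1},
  {"x": -3, "y": 0, "z": 0, "rx": 0, "ry": 0, "rz": 0, "fingers": 1},
  {"x": -3, "y": 0, "z": 0, "rx": 0, "ry": 0, "rz": 0, "fingers": 1},
])

```text
time_s: 13.85
tool_pos: [0.5865, 0.0477, 0.0122]
tool_rot: [-180.0, -0.5, 118.8]
force: [-7.5, 12.1, 5.6]
grip_width: 0.0198
grasp_force: 40.0
```

```bash
python3 -c "
from h import *
T=cam('top'); go(.5,.1,.013,118.5); h=np.array([-.4775,.8786])
hsv=cv2.cvtColor(T['image'],cv2.COLOR_RGB2HSV)
m=cv2.inRange(hsv,(45,70,30),(85,255,255)); m[:195]=0;m[245:]=0;m[:,:330]=0;m[:,370:]=0
ys,xs=np.nonzero(m)
P=[onz(T,p,.021)[:2]@h for p in zip(xs,ys)]; print(sorted(np.round(P,4)))
s=np.array([.465,.2695])@h; print('mouth at',s-.160-.004)
F=sensors.get_obs()['force']; print(F[:2]@h, sensors.get_obs()['joint_velocities'].round(2))
"
```

```text
now [0.5865 0.0478 0.0122] [-179.95   -0.53  118.78] t 13.9 F [-7.  11.9  6.5]
shift [ 87.4 -50.6   0. ] rot [-0.0009 -0.0092  0.0049]
[np.float64(-0.1554), np.float64(-0.1541), np.float64(-0.1541), np.float64(-0.1528), np.float64(-0.1528), np.float64(-0.1515), np.float64(-0.1515), np.float64(-0.1502), np.float64(-0.1502)]
mouth at -0.14925479999999997
13.809999414500433 [ 0.04 -0.05 -0.06  0.1  -0.06  0.02 -0.08]
```

Green now extends about 7–8 mm beyond the mouth and the force is 13.8 N, so the mouth is at mid-band. Handing in.

```bash
python3 -c "
from cell import workorder
print(workorder.sign_off())"
```

```text
the job is handed in; nothing more can be done
None
```

I handed the job in with the eye down over the stud on the larger yellow disc and the handle held at about 60 mm of rod extension (about 13.8 N, near the middle of the green band); the sign-off returned no verdict.

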